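Swing open the hold-down strap of the loaded fixture

ROBOT

A 6-joint arm with a two-finger parallel gripper is mounted at the origin on a cart in front of the work surface, level with it; the furniture and walls round the work are solid. World frame = base frame: x ahead of the robot, y to its left, z up, the work surface at z = 0. Lengths are in m, angles in rad, forces in N, time in s.
With the tool pointing down it reaches from about 0.25 to 0.775 m from the base axis. Payload 4 kg.
Tool frame: the origin (TCP) lies where the fingers leave the gripper's body, on its centre line; the fingertips stand 97 mm ahead of it and the grasp point (between the pads) lies 78 mm ahead of it; z points along the fingers, y is the line along which they close (so a half turn about z gives the same grasp; the last joint's range is limited). The gripper opens to 94 mm and grips with 3 to 60 N. Pads are 16 mm wide; open, the fingers measure 119 mm over their backs; the gripper's body (75 mm by 177 mm) begins 78 mm behind the grasp point.
Start: joints at [1.1, 0.087, 1.371, -0, 1.684, -0.103], TCP at [0.198, 0.513, 0.303] pointing down, gripper open.
Joint ranges: [-3.1, 3.1], [-0.76, 2.03], [0.27, 2.55], [-1.08, 4.22], [0.17, 2.65], [-2.57, 2.57]. Speed limits (rad/s): [2.79, 2.79, 3.14, 3.14, 3.14, 3.14].

INTERFACE

Orientations are given as [roll, pitch, yaw] about the fixed x, y, z axes, in that order (R = Rz(yaw) Ry(pitch) Rx(roll)).
In Python, from bench import robot, eyes gives the robot as it stands. The module is installed in compiled form; this text tells all that it offers.
- The arm moves only by the tool carry_out, never from a script. Its argument "deltas" is a list of rows, each an object of numbers: "dx", "dy", "dz": the shift along the tool's x, y, z each as a share of 0.02 m, from -1 to 1; "wx", "wy", "wz": the turn, a rotation vector about the tool's x, y, z each as a share of 0.12 rad, from -1 to 1; "gripper": the closure in counts, from 0 (fully open) to 255 (shut). In form: [{"dx": .., "dy": .., "dz": .., "wx": .., "wy": .., "wz": .., "gripper": ..}, ...]. A call has 1 to 20 rows; each row shifts and turns the commanded pose from where the row before left it, along the tool's axes as they then stand; what a row does not reach is not made up. A row lasts 1/12 s, in which the tool goes at most 41.7 mm and 7.16 degrees, less where a joint would pass 70% of its speed; a pose out of reach is approached as far as the arm can. A call with a number of a shift or a turn outside -1 to 1 is refused whole. A call with a gripper value outside its range is refused whole. The fingers move at their own pace and stop on an object; the grip force is fixed at half the most. Time passes only in rows, so rows that do not move let the fingers close. It gives the time, the measured TCP pose, the force, the opening and the grip force at its end, in the units of the state.
- robot.get_obs(): the state, without advancing time (a new reading comes with each control period).
- eyes.snapshot(name): name is "scene" or "top" or "wrist"; returns the picture (480x640x3 uint8, red, green, blue); there is no depth.
- eyes.get_calibration(name): a dict with "fovy" (degrees; the focal length in pixels is half the picture's height over the tangent of half this angle, whatever the lens; pixels are square), "cx", "cy" (the principal point, pixels), "R" (3x3) and "t" (3): a world point X has camera coordinates R X + t. Camera axes: x right, y down, z forward; pixel columns grow to the right and rows downward; lengths in m; the calibration is good to about 2 mm. The wrist camera is an equidistant fisheye: a pixel r from the principal point sees the ray r / f radians off the axis. A picture is of the moment at which its call begins: read the wrist's pose just before it. get_calibration takes no time and is no camera call; for the wrist camera it gives the pose at the moment of the call.
- robot.close_job(): hands the job in; it is judged then, once.
The state is a dict: "time": time; "joint_positions": joint angles; "qvel": joint speeds; "joint_torque": joint torques, N m; "tool_pos": TCP position; "ee_rot": TCP orientation; "wrist_force": force on the tool from outside, world axes, zero at the start; "wrist_torque": the same for the moment, N m; "width": finger opening in m; "finger_force": force on a finger pad.
Only numpy, scipy, OpenCV 4.12 (cv2) and the standard library are available. Lean on these libraries where they do the work, as an engineer would, in place of code of your own. Each camera call takes 0.05 s, during which the arm holds its last target. There are 200 camera calls.

TASK

Two like hold-down fixtures stand on the bench, both with their hinged strap shut; one has an oval steel flange lying under the strap, the other is empty. Swing the strap of the loaded fixture up by its ball knob and over past upright, so that it leans back on its stop and stays open by itself and the flange can be taken out later. Leave the flange lying in its nest and the empty fixture shut.

Things in the scene. Friction and masses are not known exactly. Their poses are not given: they have to be found in the camera images.
- loaded_fixture: Fixture with the flange: fixed aluminium base 135x80x14 mm, back stop 65 mm high behind the hinge. Origin: nest centre at bench level; x points from knob end to hinge end, y along the hinge, z up. Hinge axis parallel to y at x=+55, z=50 mm. Shut, the centre of the strap's black 26 mm ball knob is at x=-95, y=0, z=50 mm, beyond the base. The empty fixture beside it, left or right, is the same.
- loaded_strap (a joint): Hinge of its strap, rad: 0 shut (level); grows as the knob swings up and over to +x; 1.57 upright; 1.95 on the stop. Steel bar 16 wide, 10 thick, 106 mm from axis to free end, then an 8 mm stem to the knob, 150 mm from the axis. 0.2 to 0.4 kg, swings freely, no catch: below about 1.57 it falls shut, beyond it falls back to the stop and stays.
- empty_strap (a joint): The same hinge of the empty fixture's strap, rad: 0 shut.
- flange: Dark oval steel flange 60 x 34 x 11 mm with two holes, lying loose in the nest of the loaded fixture (low walls, 6 mm high), crosswise under the strap so that it shows on both sides of it: long side along the fixture's y. Origin: centre of its underside, 14 mm above the bench.
Not all that is in view belongs to the job. What is shaped like the flange but blue, red or turquoise is not meant.

How it is judged:
By the outcome, as a careful person would: the job done as asked, in the order asked, and still so for the second after the job is handed in, with the robot touching nothing.
It also fails if it takes over 38 s, if anything falls off the work surface, if the arm or the gripper's body presses on something with over 40 N, if the wrist force passes 120 N, or if a joint passes its speed limit or range.

## Working session

There is one attempt and no reset: what is moved stays moved. The work goes in short steps, Python scripts to look and compute and a tool call to move; the robot and the scene stay as the last step left them, time stands still between calls to the robot, and variables do not carry over. Pictures are saved under pics/ and viewed, at most 10 in all, crops included, and the job is handed in when it is done.

Besides the shell and the picture viewer there is one more tool, called as name([rows], argument=value, ...), one row to a line, values as JSON. carry_out: Moves the arm, as the interface text tells. Shift numbers are shares of 0.02 m and turn numbers shares of 0.12 rad, none past 1 either way. Its arguments: {"type":"object","properties":{"deltas":{"type":"array","items":{"type":"object","properties":{"dx":{"type":"number"},"dy":{"type":"number"},"dz":{"type":"number"},"wx":{"type":"number"},"wy":{"type":"number"},"wz":{"type":"number"},"gripper":{"type":"number"}}}}},"required":["deltas"]}

```bash
mkdir -p pics; python3 - <<'E'
from bench import robot, eyes
import cv2,json
o=robot.get_obs();print({k:o[k] for k in("time","tool_pos","ee_rot","width","wrist_force")})
for n in("scene","top"):
    im=eyes.snapshot(n);cv2.imwrite(f"pics/{n}0.png",im[:,:,::-1]);print(n,eyes.get_calibration(n))
E
```

```text
{'time': 0.0, 'tool_pos': array([0.19760378, 0.51292236, 0.30152228]), 'ee_rot': array([-3.13944117e+00, -2.18650360e-04,  2.77381026e+00]), 'width': 0.0941019175543649, 'wrist_force': array([ 0.31107332, -0.31698267, -0.45685116])}
scene {'fovy': 55.47069348299222, 'cx': 319.9023361030855, 'cy': 229.8580833046152, 'R': array([[ 0.86495001, -0.50152017, -0.01841185],
       [-0.3367493 , -0.55279321, -0.7622464 ],
       [ 0.372104  ,  0.66550521, -0.64702506]]), 't': array([-0.39439972,  0.31057952,  0.59114834])}
top {'fovy': 45.60431241685297, 'cx': 316.44626264431037, 'cy': 241.5475390363028, 'R': array([[ 0.0155239 , -0.9998675 ,  0.00489832],
       [-0.97884804, -0.01619668, -0.2039465 ],
       [ 0.20399881, -0.00162867, -0.97896978]]), 't': array([0.11838848, 0.56207525, 0.92056012])}
```

View pics/scene0.png

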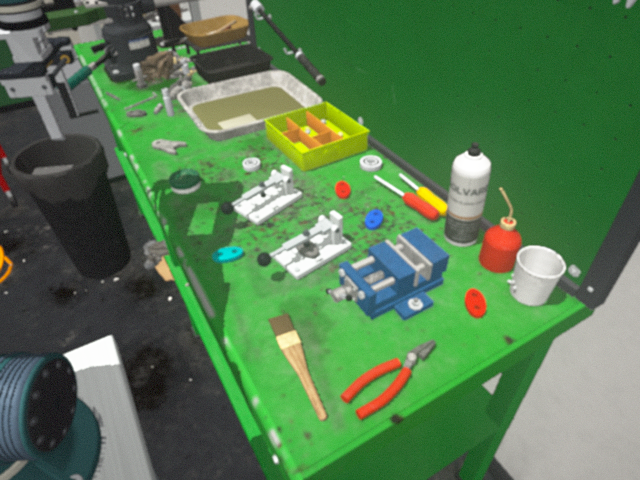

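View pics/top0.png

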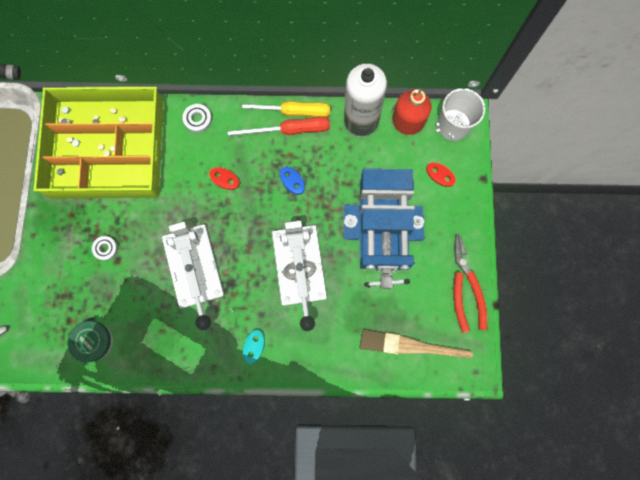

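The right-hand fixture in the top view (around 298,268) holds the dark flange. Its knob is at about (307,323) in top and (264,259) in scene. The left fixture is empty, with its knob at (203,323). Next I triangulate.

```bash
cat > h.py <<'E'
import numpy as np,cv2
def ray(c,p):
    f=240/np.tan(np.radians(c["fovy"]/2)); v=np.array([(p[0]-c["cx"])/f,(p[1]-c["cy"])/f,1.])
    R=np.array(c["R"]);t=np.array(c["t"]); d=R.T@v; return -R.T@t,d/np.linalg.norm(d)
def plane(c,p,z):
    o,d=ray(c,p); return o+d*(z-o[2])/d[2]
def tri(rs):
    A=sum(np.eye(3)-np.outer(d,d) for o,d in rs);b=sum((np.eye(3)-np.outer(d,d))@o for o,d in rs)
    X=np.linalg.solve(A,b); return X,[np.linalg.norm(np.cross(X-o,d)) for o,d in rs]
def blob(im,x,y,w,thr=45):
    g=im[y-w:y+w,x-w:x+w].max(2); n,l,s,c=cv2.connectedComponentsWithStats((g<thr).astype(np.uint8))
    i=1+np.argmax(s[1:,4]); return c[i]+[x-w,y-w],s[i]
E
python3 - <<'E'
from h import *; from bench import eyes
ct,cs=eyes.get_calibration("top"),eyes.get_calibration("scene")
T=cv2.imread("pics/top0.png");S=cv2.imread("pics/scene0.png")
for a,b in(((307,323),(264,259)),((203,323),(227,208))):
    p,s=blob(T,*a,13);q,s2=blob(S,*b,11);print(p,s,q,s2,tri([ray(ct,p),ray(cs,q)]))
# white base outline, top view
w=((T.min(2)>150)*255).astype(np.uint8)
for x0,x1 in((265,335),(155,228)):
    m=np.zeros_like(w);m[218:312,x0:x1]=w[218:312,x0:x1]
    pts=cv2.findNonZero(cv2.morphologyEx(m,cv2.MORPH_OPEN,np.ones((3,3))));r=cv2.minAreaRect(pts);print(r,[plane(ct,k,.014).round(4) for k in cv2.boxPoints(r)])
A=cv2.resize(T[210:340,150:340],None,fx=4,fy=4,interpolation=2);cv2.imwrite("pics/a.png",A)
B=cv2.resize(S[160:290,210:370],None,fx=4.5,fy=4.5,interpolation=2);cv2.imwrite("pics/b.png",B)
E
```

```text
Traceback (most recent call last):
  File "h.py", line 12, in blob
    i=1+np.argmax(s[1:,4]); return c[i]+[x-w,y-w],s[i]
        ~~~~~~~~~^^^^^^^^^
ValueError: attempt to get argmax of an empty sequence
```

```bash
python3 - <<'E'
from h import *; from bench import eyes
ct,cs=eyes.get_calibration("top"),eyes.get_calibration("scene")
T=cv2.imread("pics/top0.png");S=cv2.imread("pics/scene0.png")
print(T[323,296:320].tolist(),S[259,254:276].tolist())
for a,b in(((307,323),(264,259)),((203,323),(227,208))):
  for th in(60,80):
    try:
        p,s=blob(T,*a,13,th);q,s2=blob(S,*b,11,th);print(th,p,s,q,s2,tri([ray(ct,p),ray(cs,q)]))
    except ValueError: print("none",th)
w=((T.min(2)>150)*255).astype(np.uint8)
for x0,x1 in((265,335),(155,228)):
    m=np.zeros_like(w);m[218:312,x0:x1]=w[218:312,x0:x1]
    pts=cv2.findNonZero(cv2.morphologyEx(m,cv2.MORPH_OPEN,np.ones((3,3))));r=cv2.minAreaRect(pts);print(r,[plane(ct,k,.014).round(4) for k in cv2.boxPoints(r)])
A=cv2.resize(T[210:340,150:340],None,fx=4,fy=4,interpolation=2)
B=cv2.resize(S[160:290,210:370],None,fx=4.5,fy=4.5,interpolation=2);cv2.imwrite("pics/a.png",A);cv2.imwrite("pics/b.png",B)
E
```

```text
[[98, 186, 95], [95, 187, 96], [93, 178, 92], [78, 144, 81], [60, 89, 60], [55, 64, 51], [54, 63, 54], [59, 66, 56], [59, 67, 58], [63, 69, 60], [73, 77, 68], [67, 72, 65], [62, 68, 60], [58, 65, 56], [59, 65, 56], [56, 62, 51], [52, 59, 51], [53, 64, 51], [58, 85, 59], [83, 133, 85], [96, 156, 102], [105, 164, 110], [101, 160, 109], [100, 161, 108]] [[103, 165, 108], [94, 158, 99], [92, 143, 93], [68, 102, 68], [60, 75, 56], [64, 73, 63], [63, 72, 60], [66, 73, 61], [67, 74, 64], [69, 76, 64], [71, 77, 66], [70, 76, 66], [57, 69, 54], [67, 77, 66], [59, 65, 57], [55, 69, 57], [59, 84, 57], [79, 132, 85], [99, 162, 102], [116, 174, 122], [136, 178, 141], [166, 188, 170]]
60 [309.57142857 318.42857143] [13  7  6  4  7] [265. 264.] [12 16  1  1  1] (array([0.42708757, 0.13786737, 0.03973104]), [np.float64(0.0033600494295530623), np.float64(0.0033600494295530294)])
80 [307.12751678 322.79865772] [  7   6  13  14 149] [263.82178218 259.36633663] [  5   6  12  12 101] (array([0.42285535, 0.14066791, 0.04975854]), [np.float64(0.0006159572369825695), np.float64(0.0006159572369826162)])
60 [
[... 197 characters left out ...]
65414344547)])
80 [203.2513089  322.34031414] [  6   5  17  15 191] [226.55263158 207.84210526] [  5   5  12  12 114] (array([0.4205709 , 0.31443907, 0.05192745]), [np.float64(0.0004518343916177299), np.float64(0.0004518343916177417)])
((298.6700134277344, 266.1899719238281), (91.07535552978516, 45.96194076538086), 81.8698959350586) [array([0.5994, 0.2124, 0.014 ]), array([0.6129, 0.1306, 0.014 ]), array([0.4508, 0.1055, 0.014 ]), array([0.4382, 0.1848, 0.014 ])]
((191.9295654296875, 266.0038146972656), (91.67477416992188, 46.34930419921875), 75.57923126220703) [array([0.5905, 0.4125, 0.014 ]), array([0.6132, 0.3331, 0.014 ]), array([0.4538, 0.2842, 0.014 ]), array([0.4325, 0.3613, 0.014 ])]
```

View pics/a.png

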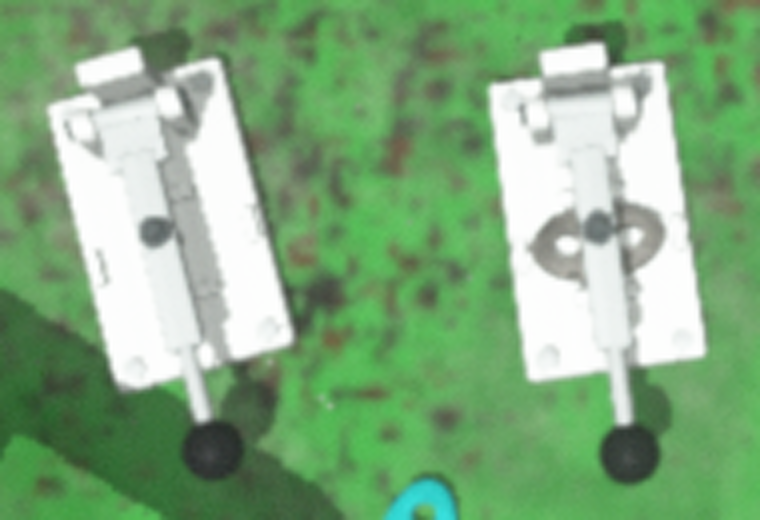

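View pics/b.png

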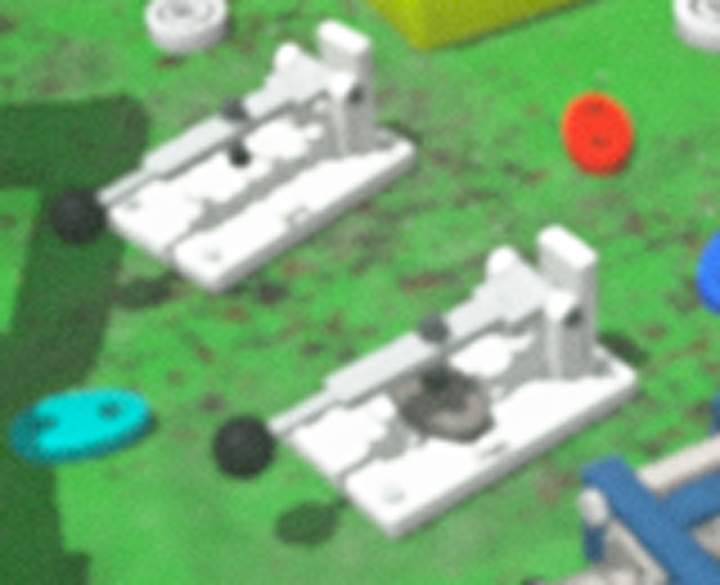

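In the crops, the right fixture (base corners about (490,88), (528,380), (705,355), (665,65) in the top crop) is the loaded one. Its strap runs from the knob at (629,453) to the hinge block at (582,105).

```bash
python3 - <<'E'
from h import *; from bench import eyes,robot
ct=eyes.get_calibration("top")
P=lambda x,y,z:plane(ct,(150+(x+.5)/4-.5,210+(y+.5)/4-.5),z)
ang=lambda p,q:np.arctan2(*(q-p)[[1,0]])
print("strap",ang(P(629,453,.05),P(591,150,.055)),"L",ang(P(528,380,.014),P(490,88,.014)),"R",ang(P(705,355,.014),P(665,65,.014)))
e=P(705,355,.014)-P(528,380,.014);print("front",np.arctan2(e[0],-e[1]))
print("front mid",(P(705,355,.014)+P(528,380,.014))/2)
o=robot.get_obs();R=cv2.Rodrigues
from scipy.spatial.transform import Rotation as Q
print(o["time"],Q.from_euler("xyz",o["ee_rot"]).as_matrix().round(3))
E
```

```text
strap 0.14450729446781452 L 0.15730996994777965 R 0.14920828385628038
front 0.15637174626079353
front mid [0.4614963  0.14784701 0.014     ]
0.1 [[-0.933  0.36  -0.001]
 [ 0.36   0.933 -0.002]
 [ 0.    -0.002 -1.   ]]
```

carry_out([
  {"wz": -0.864},
  {"wz": -0.864},
  {"wz": -0.864},
  {"wz": -0.864},
  {"wz": -0.864},
  {"dy": -1, "dx": -0.42},
  {"dy": -1, "dx": -0.42},
  {"dy": -1, "dx": -0.42},
  {"dy": -1, "dx": -0.42},
  {"dy": -1, "dx": -0.42},
  {"dy": -1, "dx": -0.42},
  {"dy": -1, "dx": -0.42},
  {"dy": -1, "dx": -0.42},
  {"dy": -1, "dx": -0.42},
  {"dy": -1, "dx": -0.42},
  {"dy": -1, "dx": -0.42},
  {"dy": -1, "dx": -0.42},
  {"dy": -1, "dx": -0.42},
  {"dy": -1, "dx": -0.42},
  {"dy": -1, "dx": -0.42},
])

```text
invalid input
```

carry_out([
  {"dy": -1, "dx": -0.42},
  {"dy": -1, "dx": -0.42},
  {"dy": -1, "dx": -0.42},
  {"dy": -1, "dx": -0.42},
  {"dy": -0.8, "dx": 0},
  {"dz": 1},
  {"dz": 1},
  {"dz": 1},
  {"dz": 1},
  {},
])

```text
invalid input
```

```bash
cat > w.py <<'E'
import sys
from h import *; from bench import eyes,robot
from scipy.spatial.transform import Rotation as Q
def wray(c,p):
    f=240/np.tan(np.radians(c["fovy"]/2)); u=np.array(p)-[c["cx"],c["cy"]];r=np.linalg.norm(u);th=r/f
    v=np.r_[u/r*np.sin(th),np.cos(th)];R=np.array(c["R"]);return -R.T@np.array(c["t"]),R.T@v
def wproj(c,X):
    f=240/np.tan(np.radians(c["fovy"]/2)); v=np.array(c["R"])@X+np.array(c["t"]);r=np.hypot(*v[:2]);return v[:2]/r*f*np.arctan2(r,v[2])+[c["cx"],c["cy"]]
def state():
    o=robot.get_obs();M=Q.from_euler("xyz",o["ee_rot"]).as_matrix()
    print(o["time"],o["tool_pos"].round(4),o["ee_rot"].round(4),"w",o["width"],"F",o["wrist_force"].round(1),"grasp",(o["tool_pos"]+.078*M[:,2]).round(4),"q",o["joint_positions"].round(2));return o,M
E
python3 - <<'E'
from w import *
o,M=state();c=eyes.get_calibration("wrist");im=eyes.snapshot("wrist");cv2.imwrite("pics/w1.png",im[:,:,::-1])
print(wproj(c,np.array([.423,.1407,.05])),"toolframe err",M.T@(np.array([.423,.1407,.05])-o["tool_pos"]))
E
```

```text
0.1 [0.1976 0.5129 0.3016] [-3.1396e+00 -2.0000e-04  2.7738e+00] w 0.09390634389999307 F [-0.  -0.3 -0.4] grasp [0.1975 0.5128 0.2236] q [ 1.1   0.09  1.37 -0.    1.68 -0.1 ]
[135.46276628 457.85402585] toolframe err [-0.34420409 -0.26580434  0.25209845]
```

View pics/w1.png

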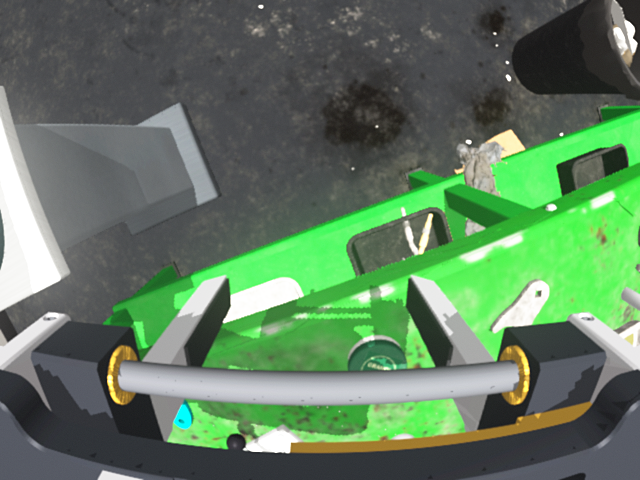

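Both moves were refused, so the arm is still at its start, and the wrist view shows only the bench edge. I will resend with every field filled in.

carry_out([
  {"dx": 0, "dy": 0, "dz": 0, "wx": 0, "wy": 0, "wz": -0.864, "gripper": 0},
  {"dx": 0, "dy": 0, "dz": 0, "wx": 0, "wy": 0, "wz": -0.864, "gripper": 0},
  {"dx": 0, "dy": 0, "dz": 0, "wx": 0, "wy": 0, "wz": -0.864, "gripper": 0},
  {"dx": 0, "dy": 0, "dz": 0, "wx": 0, "wy": 0, "wz": -0.864, "gripper": 0},
  {"dx": 0, "dy": 0, "dz": 0, "wx": 0, "wy": 0, "wz": -0.864, "gripper": 0},
  {"dx": -0.42, "dy": -1, "dz": 0, "wx": 0, "wy": 0, "wz": 0, "gripper": 0},
  {"dx": -0.42, "dy": -1, "dz": 0, "wx": 0, "wy": 0, "wz": 0, "gripper": 0},
  {"dx": -0.42, "dy": -1, "dz": 0, "wx": 0, "wy": 0, "wz": 0, "gripper": 0},
  {"dx": -0.42, "dy": -1, "dz": 0, "wx": 0, "wy": 0, "wz": 0, "gripper": 0},
  {"dx": -0.42, "dy": -1, "dz": 0, "wx": 0, "wy": 0, "wz": 0, "gripper": 0},
  {"dx": -0.42, "dy": -1, "dz": 0, "wx": 0, "wy": 0, "wz": 0, "gripper": 0},
  {"dx": -0.42, "dy": -1, "dz": 0, "wx": 0, "wy": 0, "wz": 0, "gripper": 0},
  {"dx": -0.42, "dy": -1, "dz": 0, "wx": 0, "wy": 0, "wz": 0, "gripper": 0},
  {"dx": -0.42, "dy": -1, "dz": 0, "wx": 0, "wy": 0, "wz": 0, "gripper": 0},
  {"dx": -0.42, "dy": -1, "dz": 0, "wx": 0, "wy": 0, "wz": 0, "gripper": 0},
])

```text
time: 1.4
tool_pos: [0.3111, 0.327, 0.3024]
ee_rot: [-3.141, -0.0, -2.991]
wrist_force: [0.6, 0.5, -0.1]
width: 0.0942
finger_force: 0.0
```

carry_out([
  {"dx": -0.42, "dy": -1, "dz": 0, "wx": 0, "wy": 0, "wz": 0, "gripper": 0},
  {"dx": -0.42, "dy": -1, "dz": 0, "wx": 0, "wy": 0, "wz": 0, "gripper": 0},
  {"dx": -0.42, "dy": -1, "dz": 0, "wx": 0, "wy": 0, "wz": 0, "gripper": 0},
  {"dx": -0.42, "dy": -1, "dz": 0, "wx": 0, "wy": 0, "wz": 0, "gripper": 0},
  {"dx": -0.42, "dy": -1, "dz": 0, "wx": 0, "wy": 0, "wz": 0, "gripper": 0},
  {"dx": -0.42, "dy": -1, "dz": 0, "wx": 0, "wy": 0, "wz": 0, "gripper": 0},
  {"dx": -0.42, "dy": -1, "dz": 0, "wx": 0, "wy": 0, "wz": 0, "gripper": 0},
  {"dx": -0.42, "dy": -1, "dz": 0, "wx": 0, "wy": 0, "wz": 0, "gripper": 0},
  {"dx": -0.42, "dy": -1, "dz": 0, "wx": 0, "wy": 0, "wz": 0, "gripper": 0},
  {"dx": -0.42, "dy": -1, "dz": 0, "wx": 0, "wy": 0, "wz": 0, "gripper": 0},
  {"dx": 0, "dy": 0, "dz": 1, "wx": 0, "wy": 0, "wz": 0, "gripper": 0},
  {"dx": 0, "dy": 0, "dz": 1, "wx": 0, "wy": 0, "wz": 0, "gripper": 0},
  {"dx": 0, "dy": 0, "dz": 1, "wx": 0, "wy": 0, "wz": 0, "gripper": 0},
  {"dx": 0, "dy": 0, "dz": 1, "wx": 0, "wy": 0, "wz": 0, "gripper": 0},
  {"dx": 0, "dy": 0, "dz": 1, "wx": 0, "wy": 0, "wz": 0, "gripper": 0},
])

```text
time: 2.65
tool_pos: [0.4236, 0.1428, 0.2015]
ee_rot: [3.142, -0.0, -2.991]
wrist_force: [0.1, 0.1, 0.1]
width: 0.0939
finger_force: 0.0
```

```bash
python3 - <<'E'
from w import *
o,M=state();c=eyes.get_calibration("wrist");im=eyes.snapshot("wrist");cv2.imwrite("pics/w2.png",im[:,:,::-1])
print(wproj(c,np.array([.423,.1407,.05])),"toolframe err",M.T@(np.array([.423,.1407,.05])-o["tool_pos"]))
E
```

```text
2.65 [0.4236 0.1428 0.2015] [ 3.1415e+00 -4.0000e-04 -2.9913e+00] w 0.09392667029553071 F [0.1 0.1 0.1] grasp [0.4236 0.1428 0.1235] q [ 0.2  -0.1   1.76  0.    1.48 -1.52]
[312.75527277 258.87440667] toolframe err [ 0.00088788 -0.0019692   0.15146699]
```

View pics/w2.png

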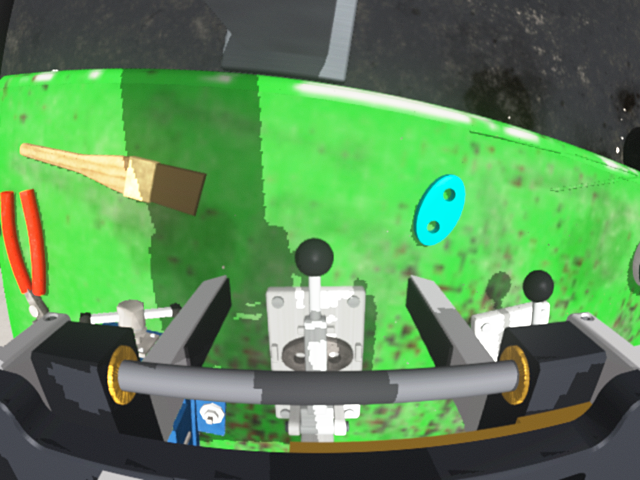

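The wrist view shows the knob at (314,258) against a predicted (312.8,258.9), and the strap runs straight down the picture, so alignment is good. I lower onto the knob and grip.

carry_out([
  {"dx": 0.07, "dy": -0.05, "dz": 0.75, "wx": 0, "wy": 0, "wz": 0, "gripper": 0},
  {"dx": 0, "dy": 0, "dz": 0.75, "wx": 0, "wy": 0, "wz": 0, "gripper": 0},
  {"dx": 0, "dy": 0, "dz": 0.75, "wx": 0, "wy": 0, "wz": 0, "gripper": 0},
  {"dx": 0, "dy": 0, "dz": 0.75, "wx": 0, "wy": 0, "wz": 0, "gripper": 0},
  {"dx": 0, "dy": 0, "dz": 0.67, "wx": 0, "wy": 0, "wz": 0, "gripper": 0},
  {"dx": 0, "dy": 0, "dz": 0, "wx": 0, "wy": 0, "wz": 0, "gripper": 255},
  {"dx": 0, "dy": 0, "dz": 0, "wx": 0, "wy": 0, "wz": 0, "gripper": 255},
  {"dx": 0, "dy": 0, "dz": 0, "wx": 0, "wy": 0, "wz": 0, "gripper": 255},
  {"dx": 0, "dy": 0, "dz": 0, "wx": 0, "wy": 0, "wz": 0, "gripper": 255},
  {"dx": 0, "dy": 0, "dz": 0, "wx": 0, "wy": 0, "wz": 0, "gripper": 255},
  {"dx": 0, "dy": 0, "dz": 0, "wx": 0, "wy": 0, "wz": 0, "gripper": 255},
  {"dx": 0, "dy": 0, "dz": 0, "wx": 0, "wy": 0, "wz": 0, "gripper": 255},
  {"dx": 0, "dy": 0, "dz": 0, "wx": 0, "wy": 0, "wz": 0, "gripper": 255},
  {"dx": 0, "dy": 0, "dz": 0, "wx": 0, "wy": 0, "wz": 0, "gripper": 255},
  {"dx": 0, "dy": 0, "dz": 0, "wx": 0, "wy": 0, "wz": 0, "gripper": 255},
  {"dx": 0, "dy": 0, "dz": 0, "wx": 0, "wy": 0, "wz": 0, "gripper": 255},
])

```text
time: 4.03
tool_pos: [0.4229, 0.1403, 0.1292]
ee_rot: [-3.137, -0.0, -2.99]
wrist_force: [0.1, -2.9, 0.0]
width: 0.0246
finger_force: 30.1
```

```bash
python3 - <<'E'
import numpy as np
th=np.linspace(0,1.88,25);x=.15*(1-np.cos(th));z=.15*np.sin(th)
print("dx(tool)",(-np.diff(x)/.02).round(2).tolist());print("dz",(-np.diff(z)/.02).round(2).tolist())
E
```

```text
dx(tool) [-0.02, -0.07, -0.11, -0.16, -0.2, -0.25, -0.29, -0.33, -0.36, -0.4, -0.43, -0.46, -0.49, -0.51, -0.53, -0.55, -0.56, -0.58, -0.58, -0.59, -0.59, -0.58, -0.58, -0.57]
dz [-0.59, -0.58, -0.58, -0.57, -0.55, -0.53, -0.51, -0.49, -0.46, -0.43, -0.4, -0.36, -0.33, -0.29, -0.25, -0.21, -0.16, -0.12, -0.07, -0.03, 0.02, 0.07, 0.11, 0.16]
```

carry_out([
  {"dx": -0.02, "dy": 0, "dz": -0.59, "wx": 0, "wy": 0, "wz": 0, "gripper": 255},
  {"dx": -0.07, "dy": 0, "dz": -0.58, "wx": 0, "wy": 0, "wz": 0, "gripper": 255},
  {"dx": -0.11, "dy": 0, "dz": -0.58, "wx": 0, "wy": 0, "wz": 0, "gripper": 255},
  {"dx": -0.16, "dy": 0, "dz": -0.57, "wx": 0, "wy": 0, "wz": 0, "gripper": 255},
  {"dx": -0.2, "dy": 0, "dz": -0.55, "wx": 0, "wy": 0, "wz": 0, "gripper": 255},
  {"dx": -0.25, "dy": 0, "dz": -0.53, "wx": 0, "wy": 0, "wz": 0, "gripper": 255},
  {"dx": -0.29, "dy": 0, "dz": -0.51, "wx": 0, "wy": 0, "wz": 0, "gripper": 255},
  {"dx": -0.33, "dy": 0, "dz": -0.49, "wx": 0, "wy": 0, "wz": 0, "gripper": 255},
  {"dx": 0, "dy": 0, "dz": 0, "wx": 0, "wy": 0, "wz": 0, "gripper": 255},
])

```text
time: 4.78
tool_pos: [0.4521, 0.1449, 0.219]
ee_rot: [-3.138, 0.001, -2.992]
wrist_force: [-0.2, -6.1, -1.6]
width: 0.0245
finger_force: 30.0
```

```bash
python3 - <<'E'
from w import *
state()
T=eyes.snapshot("top")[:,:,::-1];S=eyes.snapshot("scene")[:,:,::-1]
cv2.imwrite("pics/c.png",np.hstack([cv2.resize(T[180:350,220:390],(400,400)),cv2.resize(S[150:290,230:370],(400,400))]))
E
```

```text
4.7833 [0.4521 0.1449 0.219 ] [-3.1385e+00  1.5000e-03 -2.9918e+00] w 0.024482937418635088 F [-0.2 -6.1 -1.6] grasp [0.4522 0.1447 0.141 ] q [ 0.19 -0.05  1.68 -0.    1.51 -1.53]
```

View pics/c.png

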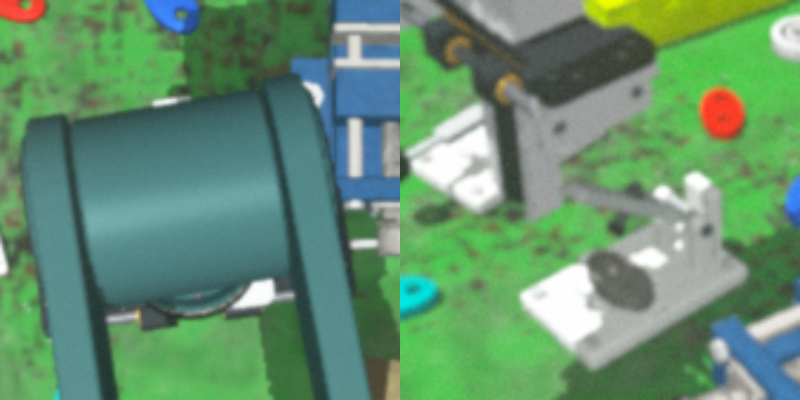

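The scene crop (right half) shows the strap lifted with the knob in the fingers and the flange still in its nest. I continue the arc.

carry_out([
  {"dx": -0.36, "dy": -0.03, "dz": -0.46, "wx": 0, "wy": 0, "wz": 0, "gripper": 255},
  {"dx": -0.4, "dy": -0.03, "dz": -0.43, "wx": 0, "wy": 0, "wz": 0, "gripper": 255},
  {"dx": -0.43, "dy": 0, "dz": -0.4, "wx": 0, "wy": 0, "wz": 0, "gripper": 255},
  {"dx": -0.46, "dy": 0, "dz": -0.36, "wx": 0, "wy": 0, "wz": 0, "gripper": 255},
  {"dx": -0.49, "dy": 0, "dz": -0.33, "wx": 0, "wy": 0, "wz": 0, "gripper": 255},
  {"dx": -0.51, "dy": 0, "dz": -0.29, "wx": 0, "wy": 0, "wz": 0, "gripper": 255},
  {"dx": -0.53, "dy": 0, "dz": -0.25, "wx": 0, "wy": 0, "wz": 0, "gripper": 255},
  {"dx": -0.55, "dy": 0, "dz": -0.21, "wx": 0, "wy": 0, "wz": 0, "gripper": 255},
  {"dx": 0, "dy": 0, "dz": 0, "wx": 0, "wy": 0, "wz": 0, "gripper": 255},
])

```text
time: 5.63
tool_pos: [0.526, 0.1565, 0.2722]
ee_rot: [3.141, 0.001, -2.991]
wrist_force: [-1.0, -0.5, 0.3]
width: 0.0244
finger_force: 30.0
```

carry_out([
  {"dx": -0.56, "dy": 0, "dz": -0.16, "wx": 0, "wy": 0, "wz": 0, "gripper": 255},
  {"dx": -0.58, "dy": 0, "dz": -0.12, "wx": 0, "wy": 0, "wz": 0, "gripper": 255},
  {"dx": -0.58, "dy": 0, "dz": -0.07, "wx": 0, "wy": 0, "wz": 0, "gripper": 255},
  {"dx": -0.59, "dy": 0, "dz": -0.03, "wx": 0, "wy": 0, "wz": 0, "gripper": 255},
  {"dx": -0.59, "dy": 0, "dz": 0.02, "wx": 0, "wy": 0, "wz": 0, "gripper": 255},
  {"dx": -0.58, "dy": 0, "dz": 0.07, "wx": 0, "wy": 0, "wz": 0, "gripper": 255},
  {"dx": -0.58, "dy": 0, "dz": 0.11, "wx": 0, "wy": 0, "wz": 0, "gripper": 255},
  {"dx": -0.57, "dy": 0, "dz": 0.16, "wx": 0, "wy": 0, "wz": 0, "gripper": 255},
  {"dx": 0, "dy": 0, "dz": 0, "wx": 0, "wy": 0, "wz": 0, "gripper": 255},
  {"dx": 0, "dy": 0, "dz": 0, "wx": 0, "wy": 0, "wz": 0, "gripper": 255},
])

```text
time: 6.47
tool_pos: [0.617, 0.171, 0.2735]
ee_rot: [3.139, 0.003, -2.99]
wrist_force: [0.5, 2.5, 4.8]
width: 0.0239
finger_force: 30.0
```

Horizontal travel of 0.1965 m puts the strap at about 1.88 rad. I release and rise.

carry_out([
  {"dx": 0, "dy": 0, "dz": 0, "wx": 0, "wy": 0, "wz": 0, "gripper": 0},
  {"dx": 0, "dy": 0, "dz": 0, "wx": 0, "wy": 0, "wz": 0, "gripper": 0},
  {"dx": 0, "dy": 0, "dz": 0, "wx": 0, "wy": 0, "wz": 0, "gripper": 0},
  {"dx": 0, "dy": 0, "dz": 0, "wx": 0, "wy": 0, "wz": 0, "gripper": 0},
  {"dx": 0, "dy": 0, "dz": 0, "wx": 0, "wy": 0, "wz": 0, "gripper": 0},
  {"dx": 0, "dy": 0, "dz": 0, "wx": 0, "wy": 0, "wz": 0, "gripper": 0},
  {"dx": 0, "dy": 0, "dz": 0, "wx": 0, "wy": 0, "wz": 0, "gripper": 0},
  {"dx": 0, "dy": 0, "dz": 0, "wx": 0, "wy": 0, "wz": 0, "gripper": 0},
  {"dx": 0, "dy": 0, "dz": -0.6, "wx": 0, "wy": 0, "wz": 0, "gripper": 0},
  {"dx": 0, "dy": 0, "dz": -0.8, "wx": 0, "wy": 0, "wz": 0, "gripper": 0},
  {"dx": 0, "dy": 0, "dz": -0.8, "wx": 0, "wy": 0, "wz": 0, "gripper": 0},
  {"dx": 0, "dy": 0, "dz": -0.8, "wx": 0, "wy": 0, "wz": 0, "gripper": 0},
  {"dx": 0, "dy": 0, "dz": -0.8, "wx": 0, "wy": 0, "wz": 0, "gripper": 0},
  {"dx": 1, "dy": 0, "dz": 0, "wx": 0, "wy": 0, "wz": 0, "gripper": 0},
  {"dx": 1, "dy": 0, "dz": 0, "wx": 0, "wy": 0, "wz": 0, "gripper": 0},
  {"dx": 1, "dy": 0, "dz": 0, "wx": 0, "wy": 0, "wz": 0, "gripper": 0},
  {"dx": 1, "dy": 0, "dz": 0, "wx": 0, "wy": 0, "wz": 0, "gripper": 0},
  {"dx": 1, "dy": 0, "dz": 0, "wx": 0, "wy": 0, "wz": 0, "gripper": 0},
  {"dx": 0, "dy": 0, "dz": 0, "wx": 0, "wy": 0, "wz": 0, "gripper": 0},
])

```text
time: 8.05
tool_pos: [0.5152, 0.1548, 0.3505]
ee_rot: [3.141, 0.002, -2.991]
wrist_force: [-0.0, 0.2, 0.1]
width: 0.0939
finger_force: 0.0
```

```bash
python3 - <<'E'
from w import *
state()
T=eyes.snapshot("top")[:,:,::-1];S=eyes.snapshot("scene")[:,:,::-1]
cv2.imwrite("pics/d.png",np.hstack([cv2.resize(T[180:350,150:320],(400,400)),cv2.resize(S[130:290,210:370],(400,400))]))
E
```

```text
8.05 [0.5152 0.1548 0.3505] [ 3.1414e+00  1.6000e-03 -2.9905e+00] w 0.09392738066254634 F [-0.   0.2  0.1] grasp [0.5153 0.1548 0.2725] q [ 0.19  0.05  1.31  0.    1.77 -1.54]
```

View pics/d.png

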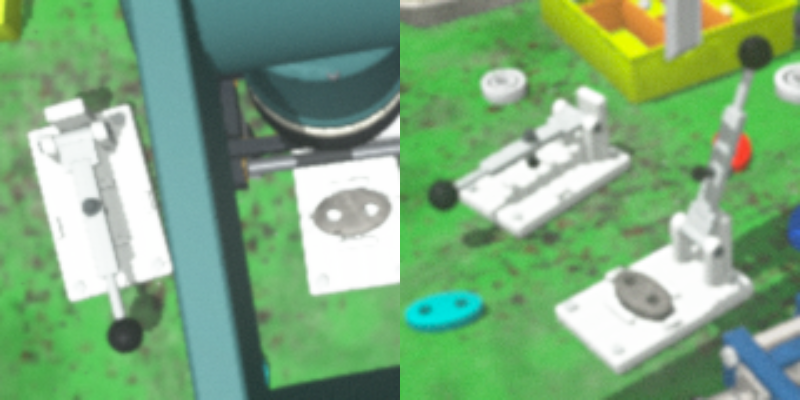

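The strap leans back on its stop with its knob at (755,52) in the scene crop. The flange lies in its nest, the empty fixture is shut, and the robot is clear.

```bash
python3 -c "
from bench import robot
print(robot.close_job())"
```

```text
the job is handed in; nothing more can be done
None
```

The loaded fixture's strap now leans back open on its stop, the flange is still in its nest, the empty fixture is shut, and the job was handed in at about 8 s with the robot clear; no verdict was returned.

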